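# Check the vacuum on an impregnation dish with a push-on gauge

### The job

Check the vacuum on the impregnation dish: swing the small dust-cap lever on its valve head all the way up and back off the tilted nipple, then pick up the pocket gauge and press its coupler squarely down over the nipple until the spring collar snaps fully in. Finish while still holding the gauge pressed home against the spring: do not let go of it, and leave the clay pot and the jar standing where they are.

Things in the scene. Friction and masses are not known exactly. Their poses are not given: they have to be found in the camera images.
- dish: Round vacuum dish, fixed to the table: clear wall and grey lid, 230 mm across, lid top 70 mm high; origin at the centre of its underside, z up. An aluminium valve head (120 x 46 mm along the dish's own x and y, top 100 mm high) stands on the lid's centre. From the head rises a brass nipple, leaning 20 degrees from vertical towards the dish's own -x; its sprung collar surrounds its foot. The cap lever is hinged at the head's +x side and lies over the nipple towards -x.
- nipple_tip (a point): Centre of the tip of the fixed brass nipple, axes as the dish's. The nipple is 14 mm thick and tapers over its last 8 mm to 8 mm. The tip stands 18 mm beyond the face of the unpressed collar.
- collar_face (a point): Centre of the outer face of the steel sprung collar, a disc 34 mm across and 6 mm thick which slides on the nipple; this point's z axis is the nipple's axis, pointing outward (up and 20 degrees to the dish's -x). It moves with the collar.
- collar (a joint): How far the collar is pushed in along the nipple (m): 0 is out, 0.008 is the hard stop. Pressing meets 6 N at first, 13 N at 2 mm, then from there the resistance falls (the snap) to 4 N at the stop; the collar springs out again when let go.
- cap_lever (a joint): Angle of the dust-cap lever (rad): 0 is down, its rubber cap on the nipple; 1.57 is upright; 1.9 is the stop, swung fully back. It stays where it is left (about 1 N at the bar moves it). It turns about the dish's y axis, from -x up and over to +x.
- lever_bar (a point): Grip point of the lever's round side bar: the bar is steel, 10 mm thick, runs along the dish's own y and sticks out 52 mm to the +y side of the 11 mm wide lever arm's middle; the point lies on the bar's axis 32 mm from the arm's middle, 85 mm from the hinge. With the lever down it is 156 mm above the table, with nothing but the lid (70 mm high) beneath.
- lever_hinge (a point): Point on the lever's hinge axis, level along that axis with the grip point lever_bar; axes as the dish's.
- gauge_center (a point): Pocket gauge standing upright on the table on its coupler mouth: centre of the gauge, half-way up (46 mm over the mouth); z points from the mouth to the dial. 92 mm tall, up to 0.25 kg. From the mouth: a brass coupler skirt 34 mm across with a 17 mm bore 31 mm deep; a flange 46 mm across from 31 to 37 mm; a dark ribbed barrel 34 mm across from 37 to 92 mm to grip; a small white dial on its end.
- gauge_mouth (a point): Centre of the gauge's open coupler mouth (its underside), z as gauge_center. When pressed home it lies on the collar's face.
- pot_center (a point): Dark clay pot, 82 mm across and 80 mm tall, standing near the gauge; its centre half-way up. Leave it standing.
- jar_center (a point): Small capped jar, 48 mm across and 75 mm tall, standing near the gauge; its centre half-way up. Leave it standing.

How it is judged:
On the way, in this order (a step that is already met when the one before it is completed fails the run):
1. the dust-cap lever is swung up and back (more than 1.4 rad) (value of joint cap_lever above 1.4 rad), for 0.2 s.
2. the gauge is lifted off the table in the gripper (height (world z) of gauge_mouth above 0.03 m and contact force between gauge and the fingers above 1 N), for 0.2 s.
3. the gauge is square on the nipple and the collar has snapped in (value of joint collar above 0.0065 m and distance between gauge_mouth and collar_face below 0.003 m and angle between the z axis of gauge_center and the z axis of collar_face, either way round below 0.09 rad), for 0.2 s.
At the end, for the whole second after the job is handed in: The program ends with the robot still holding the gauge: collar pushed in more than 6.5 mm of its 8, gauge mouth within 3 mm of the collar's face, gauge within 0.09 rad of the nipple's axis and pressing on it with more than 1.5 N, fingers on the gauge, cap lever beyond 1.4 rad (all of step 3 and value of joint cap_lever above 1.4 rad and contact force between gauge and the fingers above 1 N and contact force between gauge and dish above 1.5 N); the arm keeps its last pose, push and grip.
It fails at once if the clay pot is shifted more than 30 mm or knocked over (distance of pot_center from where it was at the start of the episode above 0.03 m or angle between pot_center's own z axis and vertical above 0.5 rad).
It fails at once if the jar is shifted more than 30 mm or knocked over (distance of jar_center from where it was at the start of the episode above 0.03 m or angle between jar_center's own z axis and vertical above 0.5 rad).
It also fails if it takes over 64 s, if anything falls off the work surface, if the arm or the gripper's body presses on something with over 40 N, if the wrist force passes 120 N, or if a joint passes its speed limit or range.

### The arm

A 6-joint arm with a two-finger parallel gripper is mounted at the origin on the work surface. World frame = base frame: x ahead of the robot, y to its left, z up, the work surface at z = 0. Lengths are in m, angles in rad, forces in N, time in s.
With the tool pointing down it reaches from about 0.375 to 0.9 m from the base axis. Payload 3.1 kg.
Tool frame: the origin (TCP) lies between the finger pads; the fingertips stand 19 mm ahead of it and the grasp point (between the pads) is the TCP; z points along the fingers, y is the line along which they close (so a half turn about z gives the same grasp; the last joint's range is limited). The gripper opens to 85 mm and grips with 20 to 120 N. Pads are 22 mm wide; open, the fingers measure 114 mm over their backs; the gripper's body (76 mm by 85 mm) begins 54 mm behind the grasp point. The pads swing forward as they close: fully open they stand 13 mm farther back than shut.
Start: joints at [-1.52, 0.527, 1.433, -0, 1.181, -0.178], TCP at [0.142, -0.609, 0.25] pointing down, gripper open.
Joint ranges: [-3.08, 3.08], [-0.75, 2.2], [0.22, 2.44], [-1.43, 4.57], [0, 2.65], [-2.85, 2.85]. Speed limits (rad/s): [2.79, 2.79, 3.14, 3.14, 3.14, 3.14].

### API

Orientations are given as [roll, pitch, yaw] about the fixed x, y, z axes, in that order (R = Rz(yaw) Ry(pitch) Rx(roll)).
In Python, from plant import * gives the robot as it stands. The module is installed in compiled form; this text tells all that it offers.
- The arm moves only by the tool servo_tool, never from a script. Its argument "deltas" is a list of rows, each an object with "linear": the shift along the tool's x, y, z in mm, a list of three; "rotation": the turn, a rotation vector about the tool's x, y, z in degrees, a list of three; "claw": the finger opening in mm, from 0 to 85.4. A call has 1 to 20 rows; each row is the pose to reach, as a shift and turn from the pose commanded when the call began, along the tool's axes at that moment; what a row does not reach only later rows make up. A row lasts 1/12 s, in which the tool goes at most 41.7 mm and 7.16 degrees, less where a joint would pass 70% of its speed; a pose out of reach is approached as far as the arm can. A call with a gripper value outside its range is refused whole. The fingers move at their own pace and stop on an object; "force" is the grip in N (left out, the last holds). Time passes only in rows, so rows that repeat a pose let the fingers close. It gives the time, the measured TCP pose, the force, the opening and the grip force at its end, in the units of the state.
- get_state(): the state, without advancing time (a new reading comes with each control period).
- grab_frame(name): name is "scene" or "top" or "wrist"; returns a dict with "frame" (384x512x3 uint8, red, green, blue), "depth" (384x512 float32, m along the optical axis (not along the pixel's ray), 0 where there is no reading), "mtx" (3x3 intrinsics, pixels), "position" and "rotation" of the camera in the world. Camera axes: x right, y down, z forward; pixel columns grow to the right and rows downward; lengths in m; the calibration is good to about 2 mm. A picture is of the moment at which its call begins.
- hand_in(): hands the job in; it is judged then, once.
The state is a dict: "clock": time; "qpos": joint angles; "joint_vel": joint speeds; "joint_torque": joint torques, N m; "position": TCP position; "tool_rot": TCP orientation; "contact_force": force on the tool from outside, world axes, zero at the start; "moment": the same for the moment, N m; "finger_gap": opening from 0.0 (shut) to 1.0 (fully open); "grasp_force": force on a finger pad.
Only numpy, scipy, OpenCV 4.12 (cv2) and the standard library are available. Lean on these libraries where they do the work, as an engineer would, in place of code of your own. Each camera call takes 0.05 s, during which the arm holds its last target. There are 200 camera calls.

## Working session

There is one attempt and no reset: what is moved stays moved. The work goes in short steps, Python scripts to look and compute and a tool call to move; the robot and the scene stay as the last step left them, time stands still between calls to the robot, and variables do not carry over. Pictures are saved under pics/ and viewed, at most 10 in all, crops included, and the job is handed in when it is done.

Besides the shell and the picture viewer there is one more tool, called after "Request:" as name(argument=value, ...), one argument or row to a line, values as JSON. servo_tool: Moves the arm, as the interface text tells. Its arguments: {"type":"object","properties":{"deltas":{"type":"array"},"force":{"type":"number"}},"required":["deltas"]}

```bash
mkdir -p pics
cat > h.py <<'E'
from plant import *
import numpy as np, cv2
from scipy.spatial.transform import Rotation as R
def cam(n,save=None,crop=None,k=1):
    f=grab_frame(n)
    if save:
        im=f['frame'][:,:,::-1]
        if crop: x0,y0,x1,y1=crop; im=im[y0:y1,x0:x1]
        cv2.imwrite('pics/'+save,cv2.resize(im,None,fx=k,fy=k,interpolation=cv2.INTER_CUBIC))
    np.savez('/tmp/%s.npz'%n,**{a:np.asarray(b) for a,b in f.items()})
    return f
def load(n): return dict(np.load('/tmp/%s.npz'%n))
def rot(f):
    r=np.array(f['rotation'],float)
    return r if r.shape==(3,3) else R.from_euler('xyz',r).as_matrix()
def cloud(f):
    K=f['mtx'];d=f['depth'];v,u=np.mgrid[:d.shape[0],:d.shape[1]]
    p=np.dstack([(u-K[0,2])/K[0,0]*d,(v-K[1,2])/K[1,1]*d,d])
    p=p@rot(f).T+np.array(f['position']); p[d==0]=np.nan
    return p
def pix(f,u,v,r=0): 
    p=cloud(f)[v-r:v+r+1,u-r:u+r+1].reshape(-1,3); return np.nanmedian(p,0)
E
python3 - <<'E'
from h import *
a=cam('scene','s1.png',None,1.5);b=cam('top','t1.png',None,1.5)
print(a['position'],a['rotation'],b['position'],b['rotation']);print(get_state())
E
```

```text
[1.20586762 0.08367681 0.57095459] [-2.17096743 -0.02140338  1.79268828] [ 0.43325572 -0.0489546   0.91061174] [-3.02512022  0.01923931 -1.55834751]
{'clock': 0.1, 'qpos': array([-1.51951747e+00,  5.28381838e-01,  1.43377051e+00, -1.67699685e-05,
        1.18140533e+00, -1.78483617e-01]), 'joint_vel': array([ 0.00150933, -0.00075486, -0.00366604,  0.00114122,  0.00048573,
        0.00091118]), 'joint_torque': array([-2.21704749e-04, -4.43305779e+01, -1.78586626e+01, -1.46765487e-04,
        3.91289504e-03, -2.15652221e-06]), 'position': array([ 0.14234421, -0.60795172,  0.2494273 ]), 'tool_rot': array([-3.13965609e+00, -3.33609253e-04,  2.29768535e-01]), 'contact_force': array([0.40278435, 0.58114844, 0.35800743]), 'moment': array([ 0.01233133,  0.04440696, -0.03486337]), 'grasp_force': 0.0, 'finger_gap': 1.0023056710504605}
```

View pics/s1.png

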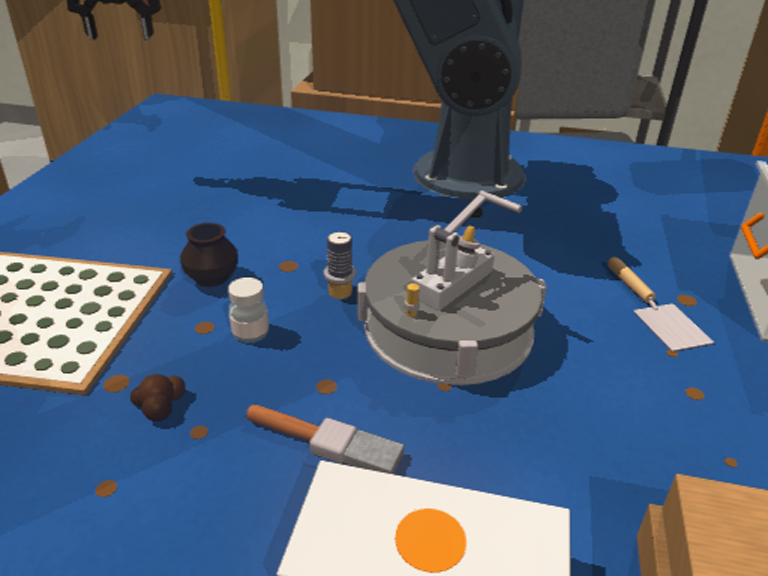

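View pics/t1.png

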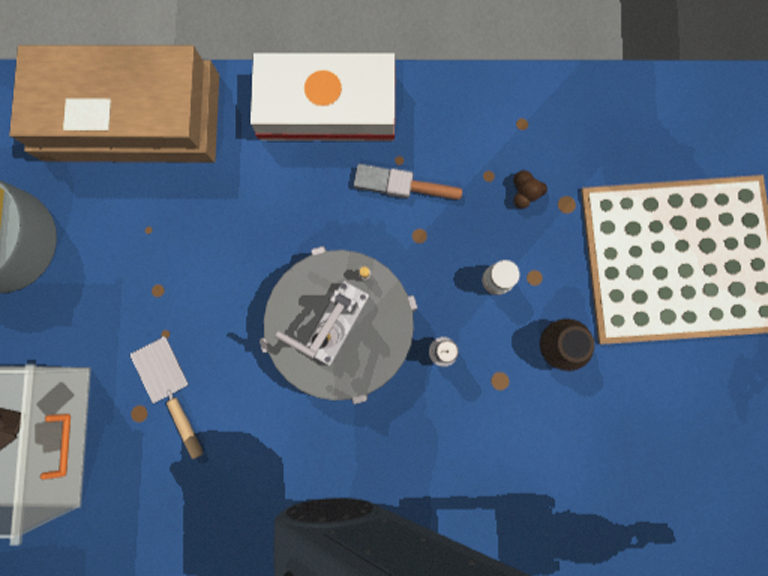

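The scene view shows the dish, with the lever down, and the gauge at (340,265). In the top view the dish is at (338,325), the lever bar runs (280,333)–(318,355), the gauge is at (445,351), the jar at (503,277) and the pot at (570,343). Next I take positions and an enlarged crop.

Run:
```python
from h import *
f=load('top');p=cloud(f)
im=f['frame'][:,:,::-1][160:275,165:320]
cv2.imwrite('pics/t2.png',cv2.resize(im,None,fx=5,fy=5,interpolation=cv2.INTER_CUBIC))
for n,(u,v) in dict(dish_top=(190,200),gauge=(297,234),jar=(337,184),pot=(381,230),table=(280,300)).items(): print(n,pix(f,u,v,1).round(4))
z=p[...,2]
# lid circle fit
m=(z>.06)&(z<.08)&(np.hypot(p[...,0]-pix(f,190,200,1)[0],p[...,1]-pix(f,190,200,1)[1])<.2)
m=m.astype(np.uint8)
n,l,s,c=cv2.connectedComponentsWithStats(m); k=1+np.argmax(s[1:,4]);q=p[l==k]
h=cv2.convexHull(q[:,:2].astype(np.float32)); print('lid',cv2.minEnclosingCircle(h),np.median(q[:,2]),len(q))
# gauge dial, high points near gauge
for n,(u,v),zz in (('gauge',(297,234),.08),('jar',(337,184),.06),('pot',(381,230),.06)):
    g=pix(f,u,v,1); q=p[(np.hypot(p[...,0]-g[0],p[...,1]-g[1])<.05)&(z>zz)]; print(n,(q.min(0)+q.max(0))/2,q.max(0)-q.min(0),np.median(q[:,2]))
# head top
d=pix(f,190,200,1)
near=np.hypot(p[...,0]-.46,p[...,1]-.0)<9
q=p[(z>.094)&(z<.106)&(np.hypot(p[...,0]-d[0],p[...,1]-d[1])<.13)]
print('head',cv2.minAreaRect(q[:,:2].astype(np.float32)),len(q))
q=p[(z>.14)&(z<.20)&(np.hypot(p[...,0]-d[0],p[...,1]-d[1])<.16)]
q=q[np.argsort(q[:,1])][::max(1,len(q)//40)];print(q.round(3))
```

```text
dish_top [0.5164 0.1094 0.0703]
gauge [ 0.4416 -0.1331  0.0922]
jar [ 0.5561 -0.2259  0.0754]
pot [ 0.4528 -0.3209  0.0807]
table [ 2.844e-01 -1.015e-01 -2.000e-04]
lid ((0.4808467626571655, 0.02836226299405098), 0.1228841170668602) 0.07013823245149053 6598
gauge [ 0.44156456 -0.13414712  0.08805586] [0.03093535 0.03320658 0.01581618] 0.09227096391542511
jar [ 0.55868912 -0.22385246  0.07002021] [0.04192719 0.04137283 0.01807452] 0.07502364731061983
pot [ 0.45566672 -0.32422399  0.07245536] [0.05919478 0.05767115 0.02475489] 0.07974113186152099
head ((0.49073854088783264, 0.02357277274131775), (0.046420201659202576, 0.1414298564195633), 61.708229064941406) 581
[[ 0.504 -0.004  0.161]
 [ 0.506  0.     0.163]
 [ 0.506  0.002  0.162]
 [ 0.494  0.006  0.163]
 [ 0.504  0.008  0.162]
 [ 0.506  0.012  0.164]
 [ 0.496  0.015  0.16 ]
 [ 0.502  0.017  0.161]
 [ 0.51   0.019  0.164]
 [ 0.492  0.02   0.163]
 [ 0.52   0.021  0.163]
 [ 0.514  0.023  0.164]
 [ 0.485  0.024  0.166]
 [ 0.516  0.025  0.163]
 [ 0.491  0.026  0.165]
 [ 0.473  0.027  0.17 ]
 [ 0.512  0.029  0.164]
 [ 0.469  0.03   0.167]
 [ 0.465  0.031  0.168]
 [ 0.473  0.033  0.172]
 [ 0.465  0.035  0.173]
 [ 0.477  0.035  0.17 ]
 [ 0.469  0.037  0.172]
 [ 0.467  0.039  0.174]
 [ 0.449  0.04   0.176]
 [ 0.447  0.042  0.179]
 [ 0.447  0.044  0.178]
 [ 0.444  0.045  0.18 ]
 [ 0.435  0.047  0.18 ]
 [ 0.439  0.049  0.184]
 [ 0.433  0.05   0.185]
 [ 0.448  0.052  0.179]
 [ 0.457  0.054  0.167]
 [ 0.433  0.057  0.179]
 [ 0.438  0.062  0.185]
 [ 0.444  0.067  0.185]
 [ 0.44   0.071  0.182]
 [ 0.45   0.075  0.184]
 [ 0.45   0.079  0.184]
 [ 0.448  0.083  0.183]
 [ 0.46   0.087  0.181]
 [ 0.458  0.091  0.184]
 [ 0.464  0.096  0.177]]
```

View pics/t2.png

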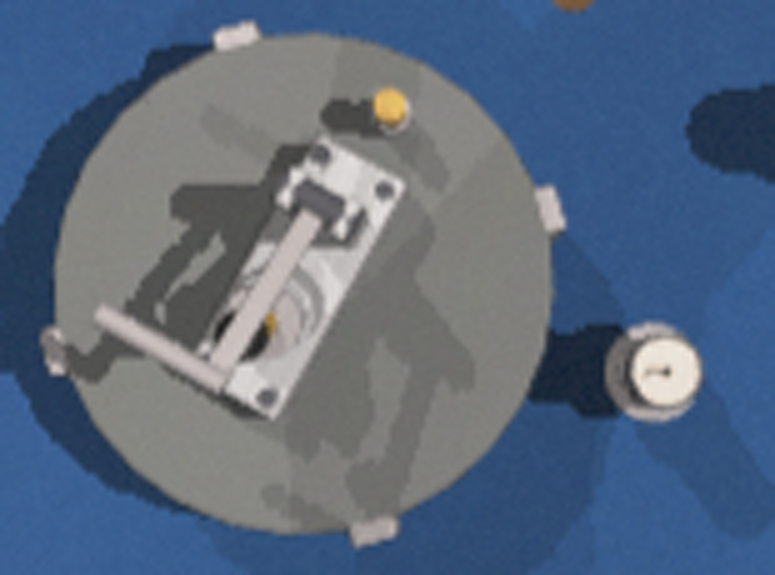

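The crop shows the lid top. The head's corners are at about (323,137), (407,185) and (275,417), and the hinge is at (318,200). The bar runs from (100,314) to (225,382), already slightly raised.

Run:
```python
from h import *
f=load('top');K=f['mtx']
def ray(u,v,z):
    u=u/5+165-.4;v=v/5+160-.4
    d=rot(f)@np.array([(u-K[0,2])/K[0,0],(v-K[1,2])/K[1,1],1]);o=np.array(f['position']);return o+d*(z-o[2])/d[2]
A,B,C=[ray(*c,.1) for c in((323,137),(407,185),(275,417))]
print('AB',np.linalg.norm(A-B),'BC',np.linalg.norm(B-C),'ctr',(A+C)/2)
print('yaw',np.degrees(np.arctan2(*(B-C)[1::-1])), np.degrees(np.arctan2(*(A-B)[1::-1])))
e0=ray(100,314,.182);e1=ray(225,382,.182);print('bar',e0,e1,np.linalg.norm(e0-e1),np.degrees(np.arctan2(*(e0-e1)[1::-1])))
print('hinge',ray(318,205,.163))
# bar top z
p=cloud(f); 
for u,v in((115,322),(140,335),(165,347),(190,360),(245,330),(290,245)): print(p[int(v/5+160-.4),int(u/5+165-.4)].round(4))
```

```text
AB 0.04311671104564086 BC 0.11687275034170816 ctr [0.4816468  0.02703659 0.1       ]
yaw -28.741555200827204 60.76499032843398
bar [0.46074525 0.09796772 0.182     ] [0.43463294 0.04771185 0.182     ] 0.05663484420022257 62.54418048708929
hinge [0.50684979 0.0140609  0.163     ]
[0.4575 0.0924 0.1853]
[0.4538 0.0827 0.1838]
[0.448  0.073  0.1817]
[0.4442 0.0626 0.1843]
[0.4565 0.0426 0.1736]
[0.4914 0.0262 0.1652]
```

```bash
cat >> h.py <<'E'
C=np.array([.4816,.0270,0]);YAW=np.radians(-28.7);RD=R.from_euler('z',YAW).as_matrix()
def dw(x,y,z): return RD@np.array([x,y,z])+C
def down(ty): # tool down with tool y at world angle ty (deg)
    a=np.radians(ty);y=np.array([np.cos(a),np.sin(a),0]);z=np.array([0,0,-1.]);return np.c_[np.cross(y,z),y,z]
def delta(pts,Rt=None):
    s=get_state();R0=R.from_euler('xyz',s['tool_rot']).as_matrix()
    for p in pts: print((R0.T@(np.array(p)-s['position'])*1e3).round(1))
    if Rt is not None: print('rot',np.degrees(R.from_matrix(R0.T@Rt).as_rotvec()).round(2))
    print('pose',s['clock'],s['position'].round(4),s['tool_rot'].round(3),s['qpos'].round(2),s['contact_force'].round(1),s['finger_gap'],s['grasp_force'])
E
python3 -c "
from h import *
print(dw(-.0525,.032,.179));delta([(.42,-.3,.27),dw(-.0525,.032,.25),dw(-.0525,.032,.179)],down(-28.7))"
```

```text
[0.45091698 0.08028041 0.179     ]
[ 340.5 -236.7  -20. ]
[ 457.2 -599.9    0.7]
[ 457.2 -599.7   71.7]
rot [ -0.1   -0.06 -48.14]
pose 0.1 [ 0.1423 -0.608   0.2494] [-3.14 -0.    0.23] [-1.52  0.53  1.43 -0.    1.18 -0.18] [0.4 0.6 0.4] 1.0023056710504605 0.0
```

Request:
servo_tool(
  deltas=[
    {"linear": [340,-237,-20],"rotation": [0,0,-24],"claw": 60},
    {"linear": [340,-237,-20],"rotation": [0,0,-24],"claw": 60},
    {"linear": [340,-237,-20],"rotation": [0,0,-24],"claw": 60},
    {"linear": [340,-237,-20],"rotation": [0,0,-24],"claw": 60},
    {"linear": [340,-237,-20],"rotation": [0,0,-24],"claw": 60},
    {"linear": [340,-237,-20],"rotation": [0,0,-24],"claw": 60},
    {"linear": [340,-237,-20],"rotation": [0,0,-24],"claw": 60},
    {"linear": [340,-237,-20],"rotation": [0,0,-24],"claw": 60},
    {"linear": [340,-237,-20],"rotation": [0,0,-24],"claw": 60},
    {"linear": [457,-600,0],"rotation": [0,0,-48],"claw": 40},
    {"linear": [457,-600,0],"rotation": [0,0,-48],"claw": 40},
    {"linear": [457,-600,0],"rotation": [0,0,-48],"claw": 40},
    {"linear": [457,-600,0],"rotation": [0,0,-48],"claw": 40},
    {"linear": [457,-600,0],"rotation": [0,0,-48],"claw": 40},
    {"linear": [457,-600,0],"rotation": [0,0,-48],"claw": 40},
    {"linear": [457,-600,0],"rotation": [0,0,-48],"claw": 40},
    {"linear": [457,-600,0],"rotation": [0,0,-48],"claw": 40},
    {"linear": [457,-600,0],"rotation": [0,0,-48],"claw": 40},
    {"linear": [457,-600,0],"rotation": [0,0,-48],"claw": 40},
    {"linear": [457,-600,0],"rotation": [0,0,-48],"claw": 40},
  ],
)

```text
clock: 1.77
position: [0.4502, 0.0859, 0.25]
tool_rot: [-3.14, -0.002, 1.075]
contact_force: [0.0, -0.3, 0.4]
finger_gap: 0.468
grasp_force: 0.0
```

```bash
python3 -c "
from h import *
delta([dw(-.0525,.032,.25),dw(-.0525,.032,.179)],down(-28.7));f=cam('wrist','w1.png')
print(f['position'],f['rotation'])"
```

```text
[-4.6  3.3 -0. ]
[-4.8  3.4 71. ]
rot [-0.09 -0.13  0.3 ]
pose 1.7667 [0.4502 0.0859 0.25  ] [-3.140e+00 -2.000e-03  1.075e+00] [-0.06  0.3   1.84  0.    1.    0.44] [ 0.  -0.3  0.4] 0.46752021177424524 0.0
[0.48956526 0.15453916 0.37365972] [ 2.82890333e+00  2.37568218e-03 -4.95602915e-01]
```

View pics/w1.png

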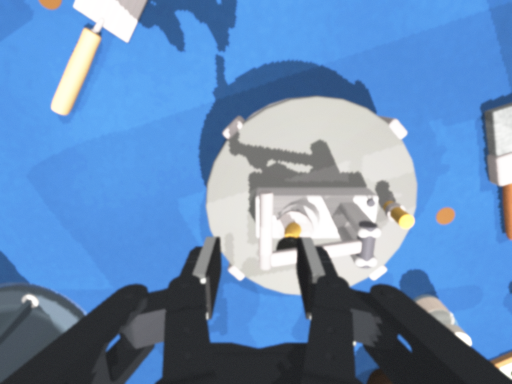

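The wrist view shows the bar at (265,195–268), between the fingertips at (215,240) and (305,240). The brass nipple is at (292,230).

Request:
servo_tool(
  deltas=[
    {"linear": [0,0,30],"rotation": [0,0,0],"claw": 40},
    {"linear": [0,0,50],"rotation": [0,0,0],"claw": 40},
    {"linear": [0,0,71],"rotation": [0,0,0],"claw": 40},
    {"linear": [0,0,71],"rotation": [0,0,0],"claw": 40},
    {"linear": [0,0,71],"rotation": [0,0,0],"claw": 20},
    {"linear": [0,0,71],"rotation": [0,0,0],"claw": 5},
    {"linear": [0,0,71],"rotation": [0,0,0],"claw": 5},
    {"linear": [0,0,71],"rotation": [0,0,0],"claw": 5},
    {"linear": [0,0,71],"rotation": [0,0,0],"claw": 5},
    {"linear": [0,0,71],"rotation": [0,0,0],"claw": 5},
    {"linear": [0,0,71],"rotation": [0,0,0],"claw": 5},
  ],
  force=25,
)

```text
clock: 2.73
position: [0.4517, 0.0792, 0.18]
tool_rot: [3.139, -0.0, 1.068]
contact_force: [2.2, -4.6, -0.4]
finger_gap: 0.106
grasp_force: 24.4
```

```bash
python3 -c "
from h import *
import numpy as np
t=np.arange(.28,1.9,.09)
delta([dw(.029-.085*np.cos(a),.032,.156+.085*np.sin(a)) for a in list(t)+[1.88]],down(-28.7))"
```

```text
[ 0.6 -1.4  0.5]
[ 0.6  1.1 -6.8]
[  0.6   4.2 -13.8]
[  0.6   7.9 -20.4]
[  0.6  12.2 -26.8]
[  0.6  17.  -32.7]
[  0.7  22.4 -38.1]
[  0.7  28.2 -43.1]
[  0.7  34.5 -47.5]
[  0.7  41.1 -51.3]
[  0.7  48.1 -54.5]
[  0.7  55.3 -57. ]
[  0.7  62.7 -59. ]
[  0.7  70.2 -60.2]
[  0.8  77.8 -60.8]
[  0.8  85.5 -60.6]
[  0.8  93.1 -59.8]
[  0.8 100.6 -58.3]
[  0.8 106.3 -56.7]
rot [ 0.17 -0.01 -0.1 ]
pose 2.7333 [0.4517 0.0792 0.18  ] [ 3.139 -0.     1.068] [-0.07  0.42  1.91 -0.    0.8   0.43] [ 2.2 -4.6 -0.4] 0.10553029272364817 24.419566690921783
```

Request:
servo_tool(
  deltas=[
    {"linear": [0,2,-7],"rotation": [0,0,0],"claw": 5},
    {"linear": [0,5,-14],"rotation": [0,0,0],"claw": 5},
    {"linear": [0,9,-21],"rotation": [0,0,0],"claw": 5},
    {"linear": [0,13,-27],"rotation": [0,0,0],"claw": 5},
    {"linear": [0,18,-33],"rotation": [0,0,0],"claw": 5},
    {"linear": [0,23,-38],"rotation": [0,0,0],"claw": 5},
    {"linear": [0,29,-43],"rotation": [0,0,0],"claw": 5},
    {"linear": [0,35,-48],"rotation": [0,0,0],"claw": 5},
    {"linear": [0,42,-52],"rotation": [0,0,0],"claw": 5},
    {"linear": [0,49,-55],"rotation": [0,0,0],"claw": 5},
    {"linear": [0,56,-57],"rotation": [0,0,0],"claw": 5},
    {"linear": [0,63,-59],"rotation": [0,0,0],"claw": 5},
    {"linear": [0,70,-60],"rotation": [0,0,0],"claw": 5},
    {"linear": [0,78,-61],"rotation": [0,0,0],"claw": 5},
    {"linear": [0,86,-61],"rotation": [0,0,0],"claw": 5},
    {"linear": [0,93,-60],"rotation": [0,0,0],"claw": 5},
    {"linear": [0,101,-58],"rotation": [0,0,0],"claw": 5},
    {"linear": [0,106,-57],"rotation": [0,0,0],"claw": 5},
    {"linear": [0,108,-56],"rotation": [0,0,0],"claw": 5},
    {"linear": [0,108,-56],"rotation": [0,0,0],"claw": 5},
  ],
)

```text
clock: 4.4
position: [0.5474, 0.0274, 0.2363]
tool_rot: [3.137, -0.002, 1.067]
contact_force: [2.0, 0.1, 4.2]
finger_gap: 0.102
grasp_force: 26.6
```

```bash
python3 -c "
from h import *
delta([(.4416,-.1341,.25)],down(-28.7));cam('scene','s2.png',(200,80,400,260),4)"
```

```text
[-192.5  -14.7  -14.1]
rot [ 0.24 -0.11 -0.15]
pose 4.4 [0.5474 0.0274 0.2363] [ 3.137e+00 -2.000e-03  1.067e+00] [-0.15  0.44  1.64  0.    1.05  0.35] [2.  0.1 4.2] 0.10184041855866371 26.553202271461487
```

View pics/s2.png

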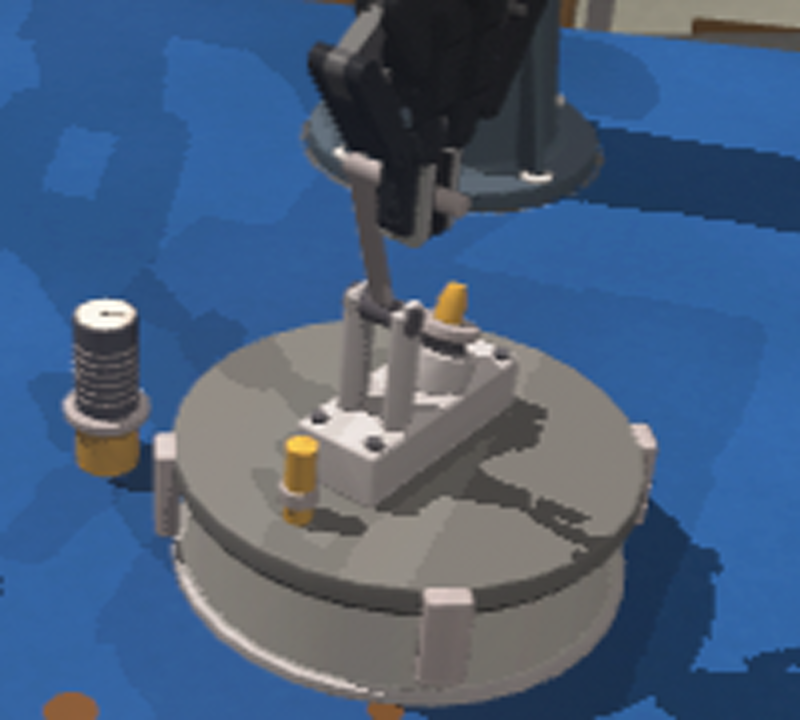

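The crop shows the lever upright and back, its bar held at (430,190), with the nipple bare at (452,303) and the collar at its foot. Now I release it and go over the gauge.

Request:
servo_tool(
  deltas=[
    {"linear": [0,0,0],"rotation": [0,0,0],"claw": 40},
    {"linear": [0,0,0],"rotation": [0,0,0],"claw": 40},
    {"linear": [0,0,0],"rotation": [0,0,0],"claw": 40},
    {"linear": [0,0,-30],"rotation": [0,0,0],"claw": 40},
    {"linear": [0,0,-60],"rotation": [0,0,0],"claw": 40},
    {"linear": [0,0,-60],"rotation": [0,0,0],"claw": 60},
    {"linear": [-193,-15,-30],"rotation": [0,0,0],"claw": 80},
    {"linear": [-193,-15,-30],"rotation": [0,0,0],"claw": 80},
    {"linear": [-193,-15,-30],"rotation": [0,0,0],"claw": 80},
    {"linear": [-193,-15,-30],"rotation": [0,0,0],"claw": 80},
    {"linear": [-193,-15,-30],"rotation": [0,0,0],"claw": 80},
    {"linear": [-193,-15,-30],"rotation": [0,0,0],"claw": 80},
    {"linear": [-193,-15,-30],"rotation": [0,0,0],"claw": 80},
    {"linear": [-193,-15,-30],"rotation": [0,0,0],"claw": 80},
  ],
)

```text
clock: 5.62
position: [0.4392, -0.1339, 0.2652]
tool_rot: [-3.141, -0.001, 1.067]
contact_force: [0.5, -0.9, -0.0]
finger_gap: 0.934
grasp_force: 0.0
```

Run:
```python
from h import *
f=cam('top','t3.png',(165,130,345,265),4);p=cloud(f);z=p[...,2]
cam('wrist','w2.png')
delta([(.4416,-.1341,.067)],down(-28.7))
# nipple/collar points in dish frame
d=(p-C)@RD
m=(np.abs(d[...,1])<.022)&(d[...,0]>-.06)&(d[...,0]<.02)&(z>.105)
q=np.c_[d[m],f['frame'][m]];q=q[np.argsort(-q[:,2])]
np.set_printoptions(suppress=True,linewidth=150);print(len(q));print(q[:14].round(4));
c=q[(q[:,2]>.112)&(q[:,2]<.135)&(np.ptp(q[:,3:],axis=1)<40)];print('collar',len(c),c[:,:3].mean(0),c[:,:3].min(0),c[:,:3].max(0))
A=np.c_[c[:,:2],np.ones(len(c))];print(np.linalg.lstsq(A,c[:,2],rcond=None)[0])
```

```text
[1.000e-01 2.000e+00 1.984e+02]
rot [ 0.02 -0.02 -0.05]
pose 5.7167 [ 0.4397 -0.1333  0.2654] [ 3.141 -0.     1.069] [-0.54  0.28  1.81  0.    1.04 -0.04] [ 0.3  0.4 -0.2] 0.9392131080690783 0.0
283
[[ -0.0283   0.0015   0.1459 106.      85.      47.    ]
 [ -0.0291  -0.0014   0.1458 101.      81.      48.    ]
 [ -0.0337  -0.0016   0.1456 103.      86.      61.    ]
 [ -0.0309  -0.0023   0.1453 100.      81.      50.    ]
 [ -0.0301   0.0005   0.1452 109.      89.      53.    ]
 [ -0.0294   0.0034   0.1446 110.      89.      51.    ]
 [ -0.0281  -0.003    0.1444  85.      70.      43.    ]
 [ -0.0266   0.0028   0.1437 110.      89.      53.    ]
 [ -0.034    0.0033   0.1435 102.      89.      70.    ]
 [ -0.032   -0.0003   0.1434 110.      89.      53.    ]
 [ -0.0322   0.0044   0.1431 108.      89.      58.    ]
 [ -0.0274  -0.       0.1431  99.      80.      46.    ]
 [ -0.03    -0.0038   0.1424  80.      65.      39.    ]
 [ -0.033    0.0016   0.1424 109.      90.      58.    ]]
collar 216 [-0.01930636 -0.00000994  0.12389381] [-0.04109195 -0.01752926  0.11225991] [-0.00099757  0.0186644   0.13381571]
[-0.12733617  0.06441652  0.12143605]
```

View pics/t3.png

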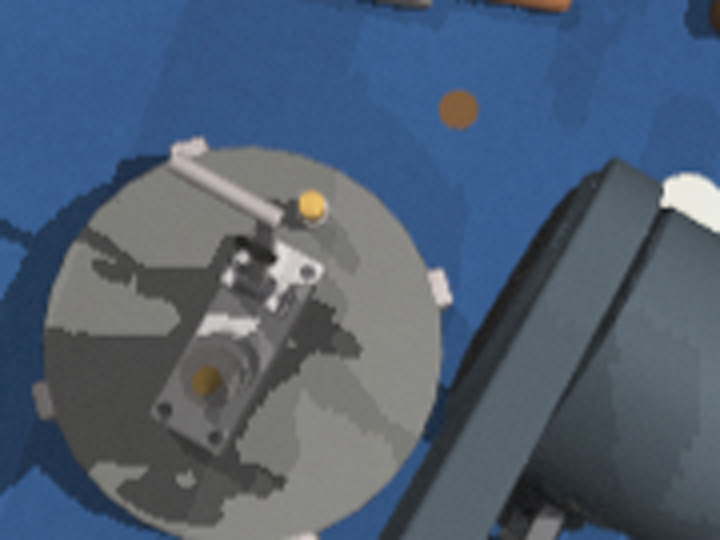

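The top crop shows the lever staying back, its bar at (175,160)–(280,215). The brass nipple tip is at (207,380), and the collar lies around (225,370). Now down on the gauge.

Request:
servo_tool(
  deltas=[
    {"linear": [0,0,40],"rotation": [0,0,0],"claw": 80},
    {"linear": [0,0,80],"rotation": [0,0,0],"claw": 80},
    {"linear": [0,0,120],"rotation": [0,0,0],"claw": 80},
    {"linear": [0,0,150],"rotation": [0,0,0],"claw": 80},
    {"linear": [0,0,175],"rotation": [0,0,0],"claw": 80},
    {"linear": [0,0,190],"rotation": [0,0,0],"claw": 80},
    {"linear": [0,0,199],"rotation": [0,0,0],"claw": 80},
    {"linear": [0,0,199],"rotation": [0,0,0],"claw": 80},
    {"linear": [0,0,199],"rotation": [0,0,0],"claw": 80},
    {"linear": [0,0,199],"rotation": [0,0,0],"claw": 40},
    {"linear": [0,0,199],"rotation": [0,0,0],"claw": 20},
    {"linear": [0,0,199],"rotation": [0,0,0],"claw": 20},
    {"linear": [0,0,199],"rotation": [0,0,0],"claw": 20},
    {"linear": [0,0,199],"rotation": [0,0,0],"claw": 20},
    {"linear": [0,0,199],"rotation": [0,0,0],"claw": 20},
    {"linear": [0,0,199],"rotation": [0,0,0],"claw": 20},
  ],
  force=60,
)

```text
clock: 7.05
position: [0.44, -0.1347, 0.0673]
tool_rot: [3.139, 0.0, 1.067]
contact_force: [0.5, 0.7, 6.1]
finger_gap: 0.381
grasp_force: 58.2
```

Run:
```python
from h import *
f=load('top');K=f['mtx']
def ray(u,v,z):
    u=u/4+165-.4;v=v/4+130-.4
    d=rot(f)@np.array([(u-K[0,2])/K[0,0],(v-K[1,2])/K[1,1],1]);o=np.array(f['position']);return o+d*(z-o[2])/d[2]
print('tip dish',RD.T@(ray(207,380,.145)-C), 'tail',(RD.T@(ray(225,370,.13)-C)))
tip=dw(-.0303,0,.145);n=RD@np.array([-np.sin(np.radians(20)),0,np.cos(np.radians(20))])
Rf=R.from_rotvec(np.radians(-20)*RD[:,1]).as_matrix()@down(-28.7);print('chk',Rf[:,2],-n)
s=get_state();g=s['position'][2]  # grip height over mouth
face=tip-.018*n;print('tip',tip,'face',face,'grip',g)
delta([s['position']+[0,0,.15],tip+(g+.05)*n,tip+(g+.01)*n,face+g*n,face+(g-.008)*n],Rf)
```

```text
tip dish [-0.02623943 -0.00046328  0.145     ] tail [-0.01739242 -0.00438379  0.13      ]
chk [ 0.30000166 -0.16424611 -0.93969262] [ 0.30000166 -0.16424611 -0.93969262]
tip [0.45502247 0.04155077 0.145     ] face [0.4604225  0.03859434 0.12808553] grip 0.06732266401150278
[  -0.     0.4 -150. ]
[ 161.5 -111.5 -188.3]
[ 161.6  -97.9 -150.6]
[ 161.6  -88.4 -124.3]
[ 161.6  -85.7 -116.8]
rot [-19.83   0.03  -0.15]
pose 7.05 [ 0.44   -0.1347  0.0673] [3.139 0.    1.067] [-0.54  0.65  1.99  0.    0.5  -0.04] [0.5 0.7 6.1] 0.3813077724946432 58.191797733306885
```

Request:
servo_tool(
  deltas=[
    {"linear": [0,0,-30],"rotation": [0,0,0],"claw": 20},
    {"linear": [0,0,-70],"rotation": [0,0,0],"claw": 20},
    {"linear": [0,0,-110],"rotation": [0,0,0],"claw": 20},
    {"linear": [0,0,-150],"rotation": [0,0,0],"claw": 20},
    {"linear": [0,-30,-188],"rotation": [-5,0,0],"claw": 20},
    {"linear": [0,-60,-188],"rotation": [-10,0,0],"claw": 20},
    {"linear": [20,-90,-188],"rotation": [-15,0,0],"claw": 20},
    {"linear": [50,-112,-188],"rotation": [-20,0,0],"claw": 20},
    {"linear": [90,-112,-188],"rotation": [-20,0,0],"claw": 20},
    {"linear": [130,-112,-188],"rotation": [-20,0,0],"claw": 20},
    {"linear": [155,-112,-188],"rotation": [-20,0,0],"claw": 20},
    {"linear": [162,-112,-188],"rotation": [-20,0,0],"claw": 20},
    {"linear": [162,-112,-188],"rotation": [-20,0,0],"claw": 20},
    {"linear": [162,-112,-188],"rotation": [-20,0,0],"claw": 20},
    {"linear": [162,-112,-188],"rotation": [-20,0,0],"claw": 20},
  ],
)

```text
clock: 8.3
position: [0.4176, 0.0609, 0.2537]
tool_rot: [2.795, 0.002, 1.066]
contact_force: [-0.6, 0.2, -2.8]
finger_gap: 0.383
grasp_force: 60.3
```

Run:
```python
from h import *
f=cam('scene','s3.png',(230,50,370,190),4)
tip=dw(-.0303,0,.145);n=RD@np.array([-np.sin(np.radians(20)),0,np.cos(np.radians(20))])
Rf=R.from_rotvec(np.radians(-20)*RD[:,1]).as_matrix()@down(-28.7)
g=.0673;face=tip-.018*n
delta([tip+(g+.05)*n,tip+(g+.005)*n,face+g*n,face+(g-.008)*n],Rf)
def proj(P): 
    c=rot(f).T@(np.array(P)-f['position']);u=f['mtx']@c;u=u[:2]/u[2];return (u-[230,50]+.4)*4
s=get_state();R0=R.from_euler('xyz',s['tool_rot']).as_matrix()
print('proj tip',proj(tip),'face',proj(face),'mouth',proj(s['position']+g*R0[:,2]),'tcp',proj(s['position']))
```

```text
[ 1.2  2.1 -0.8]
[ 1.3  2.2 44.2]
[ 1.4  2.2 67.2]
[ 1.4  2.3 75.2]
rot [-0.12  0.16 -0.22]
pose 8.35 [0.4178 0.0606 0.2538] [2.795e+00 1.000e-03 1.065e+00] [-0.01  0.18  2.08 -0.29  0.59  0.71] [-0.5  0.1 -1.4] 0.3812441323019587 60.34238040447235
proj tip [337.05640115 402.20996558] face [326.16810046 437.65275858] mouth [367.59308043 301.85357294] tcp [411.28872801 160.35092147]
```

View pics/s3.png

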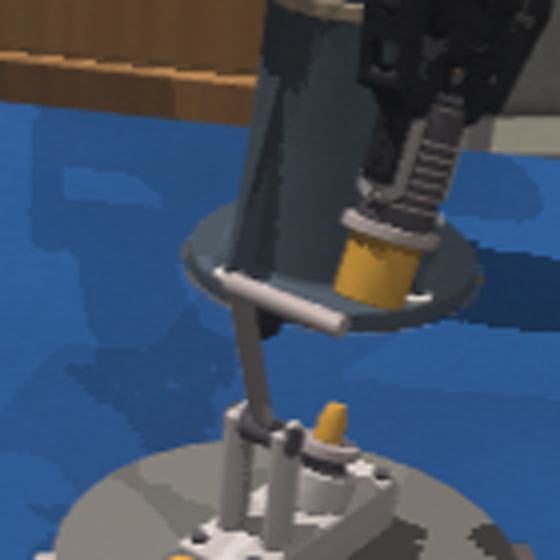

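The crop shows the gauge held square, with its mouth at (370,300). The nipple tip at (338,404) agrees with the projected (337,402). I advance to just over the tip, then onto it.

Request:
servo_tool(
  deltas=[
    {"linear": [1,2,15],"rotation": [0,0,0],"claw": 20},
    {"linear": [1,2,30],"rotation": [0,0,0],"claw": 20},
    {"linear": [1,2,40],"rotation": [0,0,0],"claw": 20},
    {"linear": [1,2,46],"rotation": [0,0,0],"claw": 20},
    {"linear": [1,2,50],"rotation": [0,0,0],"claw": 20},
    {"linear": [1,2,53],"rotation": [0,0,0],"claw": 20},
    {"linear": [1,2,56],"rotation": [0,0,0],"claw": 20},
    {"linear": [1,2,56],"rotation": [0,0,0],"claw": 20},
    {"linear": [1,2,56],"rotation": [0,0,0],"claw": 20},
  ],
  force=80,
)

```text
clock: 9.1
position: [0.438, 0.0525, 0.2026]
tool_rot: [2.792, -0.0, 1.067]
contact_force: [0.3, -0.5, -1.4]
finger_gap: 0.381
grasp_force: 78.7
```

```bash
cat > fin.py <<'E'
from h import *
tip=dw(-.0303,0,.145);n=RD@np.array([-np.sin(np.radians(20)),0,np.cos(np.radians(20))])
Rf=R.from_rotvec(np.radians(-20)*RD[:,1]).as_matrix()@down(-28.7)
g=.0673;face=tip-.018*n
delta([face+g*n,face+(g-.008)*n],Rf)
s=get_state();R0=R.from_euler('xyz',s['tool_rot']).as_matrix();print('F tool',(R0.T@s['contact_force']).round(1),'M tool',(R0.T@s['moment']).round(2))
E
python3 fin.py; python3 -c "
from h import *
cam('scene','s4.png',(230,50,370,190),4)"
```

```text
[-1.4 -0.8 11.7]
[-1.4 -0.8 19.7]
rot [ 0.02  0.04 -0.13]
pose 9.1 [0.438  0.0525 0.2026] [ 2.792 -0.     1.067] [-0.04  0.31  2.11 -0.38  0.43  0.79] [ 0.3 -0.5 -1.4] 0.38090370285853664 78.69130253791809
F tool [-0.3 -0.   1.4] M tool [ 0.32  0.02 -0.02]
```

View pics/s4.png

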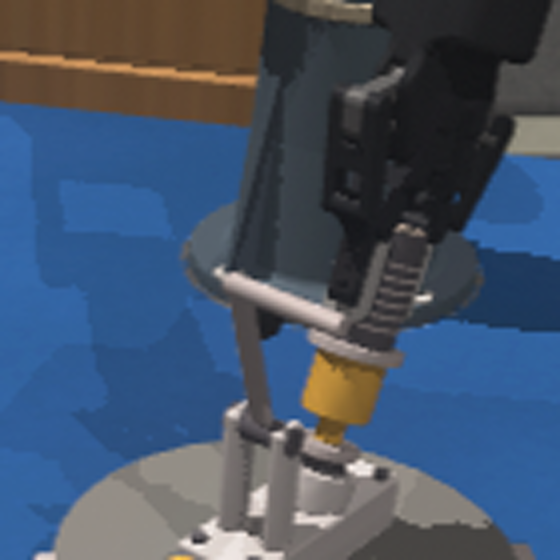

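The skirt sits over the nipple tip, around (335,425), with no side force. Now I press in slowly.

Request:
servo_tool(
  deltas=[
    {"linear": [-1,-1,3],"rotation": [0,0,0],"claw": 20},
    {"linear": [-1,-1,6],"rotation": [0,0,0],"claw": 20},
    {"linear": [-1,-1,9],"rotation": [0,0,0],"claw": 20},
    {"linear": [-1,-1,11],"rotation": [0,0,0],"claw": 20},
    {"linear": [-1,-1,13],"rotation": [0,0,0],"claw": 20},
    {"linear": [-1,-1,14],"rotation": [0,0,0],"claw": 20},
    {"linear": [-1,-1,14],"rotation": [0,0,0],"claw": 20},
  ],
)

```text
clock: 9.73
position: [0.4409, 0.0498, 0.189]
tool_rot: [2.792, -0.0, 1.068]
contact_force: [-3.1, 1.9, 5.8]
finger_gap: 0.379
grasp_force: 79.3
```

```bash
python3 fin.py
```

```text
[-0.5  0.4 -2.3]
[-0.5  0.4  5.7]
rot [ 0.01  0.04 -0.12]
pose 9.7333 [0.4409 0.0498 0.189 ] [ 2.792 -0.     1.068] [-0.04  0.34  2.13 -0.42  0.39  0.82] [-3.1  1.9  5.8] 0.37890454992335637 79.27858114242554
F tool [ 0.2 -1.4 -6.6] M tool [ 0.52 -0.03  0.03]
```

Request:
servo_tool(
  deltas=[
    {"linear": [0,0,1],"rotation": [0,0,0],"claw": 20},
    {"linear": [0,0,2],"rotation": [0,0,0],"claw": 20},
    {"linear": [0,0,3],"rotation": [0,0,0],"claw": 20},
    {"linear": [0,0,4],"rotation": [0,0,0],"claw": 20},
    {"linear": [0,0,5],"rotation": [0,0,0],"claw": 20},
    {"linear": [0,0,6],"rotation": [0,0,0],"claw": 20},
    {"linear": [0,0,7],"rotation": [0,0,0],"claw": 20},
    {"linear": [0,0,8],"rotation": [0,0,0],"claw": 20},
    {"linear": [0,0,8],"rotation": [0,0,0],"claw": 20},
  ],
)

```text
clock: 10.48
position: [0.4431, 0.0486, 0.1819]
tool_rot: [2.792, -0.0, 1.068]
contact_force: [-5.1, 1.2, 11.0]
finger_gap: 0.38
grasp_force: 80.1
```

```bash
python3 fin.py
```

```text
[-0.5  0.4 -9.9]
[-0.5  0.4 -1.9]
rot [ 0.05  0.03 -0.12]
pose 10.4833 [0.4431 0.0486 0.1819] [ 2.792 -0.     1.068] [-0.05  0.36  2.13 -0.44  0.36  0.84] [-5.1  1.2 11. ] 0.38042662762359414 80.11628150939941
F tool [ -1.4  -1.  -12.1] M tool [ 0.58 -0.06 -0.06]
```

Request:
servo_tool(
  deltas=[
    {"linear": [0,0,1],"rotation": [0,0,0],"claw": 20},
    {"linear": [0,0,1],"rotation": [0,0,0],"claw": 20},
    {"linear": [0,0,1],"rotation": [0,0,0],"claw": 20},
  ],
  force=100,
)

```text
clock: 10.73
position: [0.4431, 0.0486, 0.1819]
tool_rot: [2.791, -0.0, 1.068]
contact_force: [-8.8, 5.1, 22.0]
finger_gap: 0.377
grasp_force: 96.8
```

```bash
python3 fin.py; python3 -c "
from h import *
cam('scene','s5.png',(270,100,350,180),7)"
```

```text
[-0.5  0.4 -9.9]
[-0.5  0.4 -1.9]
rot [ 0.11  0.01 -0.12]
pose 10.7333 [0.4431 0.0486 0.1819] [ 2.791 -0.     1.068] [-0.05  0.36  2.13 -0.44  0.36  0.85] [-8.8  5.1 22. ] 0.3771399216441756 96.8078863620758
F tool [  0.3  -2.  -24.2] M tool [ 0.83 -0.13  0.03]
```

View pics/s5.png

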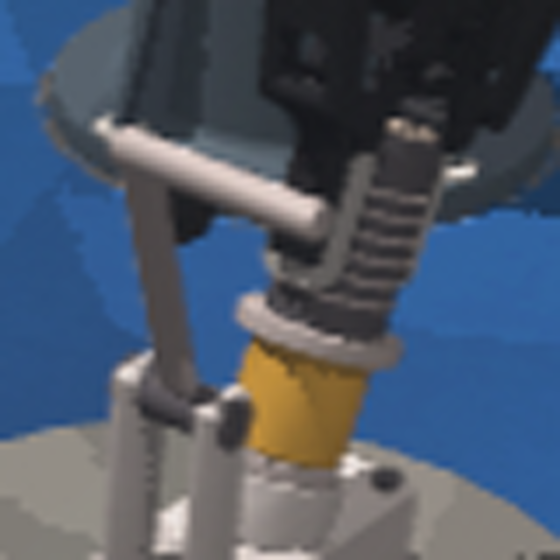

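The gauge sits square on the collar, around (300,465). The force doubled with no further travel, so it is at the hard stop. The lever is clear of it.

```bash
python3 -c "
from plant import *
print(hand_in())"
```

```text
the job is handed in; nothing more can be done
None
```

I handed the job in with the dust-cap lever swung back and the gauge still held against the collar's hard stop at about 24 N. The pot and jar were kept clear of, and no score came back.

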